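# Clamp a round blank in the tack jig with its thumbwheel

### The arm

A 6-joint arm with a two-finger parallel gripper is mounted at the origin on a cart in front of the work surface, level with it; the furniture and walls round the work are solid. World frame = base frame: x ahead of the robot, y to its left, z up, the work surface at z = 0. Lengths are in mm, angles in rad, forces in N, time in s.
With the tool pointing down it reaches from about 325 to 925 mm from the base axis. Payload 3.1 kg.
Tool frame: the origin (TCP) lies on the centre line of the jaws, within the pads' length; the fingertips stand manip.tcp_to_tips ahead of it and the grasp point (between the pads) is the TCP (manip.tcp_to_tips is the distance from the TCP to the fingertips, in mm); z points along the fingers, y is the direction in which the jaws open and shut (so a half turn about z gives the same grasp; the last joint's range is limited). The gripper opens to 85 mm and grips with 20 to 120 N. Pads are 22 mm wide; open, the fingers measure 114 mm over their backs; the gripper's body (76 mm by 85 mm) begins 54 mm behind the grasp point. The pads swing forward as they close: fully open they stand 13 mm farther back than shut.
Start: joints at [1.178, 0.217, 1.613, -0, 1.311, -0.112], TCP at [173.184, 600.539, 219.4] pointing down, gripper open.
Joint ranges: [-2.75, 2.75], [-0.78, 2.1], [0.31, 2.55], [-1.13, 4.27], [0.13, 2.63], [-2.58, 2.58]. Speed limits (rad/s): [2.79, 2.79, 3.14, 3.14, 3.14, 3.14].

### API

Orientations are given as a rotation vector (axis times angle).
In Python, from workcell import manip, cams gives the robot as it stands.
- The arm moves only by the tool carry_out, never from a script. Its argument "increments" is text: rows parted by semicolons, each of 5 numbers parted by spaces: the finger opening in m, from 0 to 0.0854, then the shift along the tool's x, y, z in m, then the turn about the tool's z in rad. A call has 1 to 12 rows; each row shifts and turns the commanded pose from where the row before left it, along the tool's axes as they then stand; what a row does not reach is not made up. A row lasts 1/12 s, in which the tool goes at most 41.7 mm and 7.16 degrees, less where a joint would pass 70% of its speed; a pose out of reach is approached as far as the arm can. A call with a gripper value outside its range is refused whole. The fingers move at their own pace and stop on an object; "grip_force" is the grip in N (left out, the last holds). Time passes only in rows, so rows that do not move let the fingers close. It gives the time, the measured TCP pose, the force and the opening at its end, in the units of the state.
- manip.get_obs(): the state, without advancing time (a new reading comes with each control period).
- cams.camera(name): name is "side" or "top" or "wrist"; returns the picture (480x640x3 uint8, red, green, blue); there is no depth.
- cams.calibration(name): a dict with "K" (3x3 intrinsics, pixels), "R" (3x3) and "t" (3): a world point X has camera coordinates R X + t; the wrist camera has in their place "tool_from_camera" (4x4, takes a point from camera to tool coordinates, whose origin is the TCP and whose axes are the flange's). Camera axes: x right, y down, z forward; pixel columns grow to the right and rows downward; lengths in mm; the calibration is good to about 2 mm. A picture is of the moment at which its call begins: read the wrist's pose just before it. calibration takes no time and is no camera call.
- manip.job_done(): hands the job in, once; it reports no verdict.
The state is a dict: "time": time; "joint_positions": joint angles; "joint_velocities": joint speeds; "effort": joint torques, N m; "ee_pos": TCP position; "tcp_rot": TCP orientation; "contact_force": force on the tool from outside, world axes, zero at the start; "ft_torque": the same for the moment, N m; "opening": finger opening in mm.
Only numpy, scipy, OpenCV 4.12 (cv2) and the standard library are available. Lean on these libraries where they do the work, as an engineer would, in place of code of your own. Each camera call takes 0.05 s, during which the arm holds its last target.

### The job

Stand the round steel blank upright on the bed of the green tack jig, between the open jaw and the V-block, and let go of it. Then close the jaw by rolling the black edge wheel in the jig's housing with one fingertip (crown drawn towards the robot, in several strokes) until the blank is held firmly against the V-block. Use only the wheel, never push the jaw itself, press the wheel lightly (5 N is plenty, 12 N damages its bearing), and leave the loose hex bolt, the paste tin and the spray can where they are.

Things in the scene. Friction and masses are not known exactly. Their poses are not given: they have to be found in the camera images.
- blank_center (a point): Centre (half-way up) of the round steel blank: upright bright solid cylinder with a thin black band, 48 mm diameter, 34 mm high, loose on the table; the same whichever way it is turned about its vertical axis. Beware of the big pipe on the pole stand: it overhangs the table from 0.32 m up, at x over 0.65 m, y over 0.08 m, so carry the blank back towards the robot before swinging left.
- jig_seat (a point): Point on top of the bed of the fixed green jig (8 mm above the table, 72 mm wide) under the axis of the clamped blank. Axes: y along the jig from jaw to V-block, x across it (away from the robot), z up; the jig's place and yaw (up to 0.25 rad) vary. A blank set down 4 to 8 mm short of the seat (towards -y) clears V-block and open jaw; both +-x sides are free for fingers.
- wheel_slot (a point): Middle of the slot in the flat housing top (66 x 51 mm, 48 mm above the table); axes as jig_seat, 87 mm from it towards -y, 40 mm higher. Through it stands the black ribbed thumbwheel (50 mm diameter, 14 mm wide, axle along y), its crown straight above this point, 5 to 17 mm proud: this varies and is not measured, so find it by touch with shut fingers, coming down slowly.
- wheel (a joint): Wheel angle, rad: 0 at the start (jaw open), grows as the crown is drawn to -x of the jig; 1 rad moves the jaw 5 mm. It meets the seated blank near 3.0 rad, then stalls. Turning needs 1.2 N at the rim; it stays where left. The wheel is sprung: it yields 1 mm per 4 N pressed. About 5 N grips it well; over 12 N damages it. A flat fingertip drawn level for 20 mm turns it up to 0.8 rad.
- jaw: Moving steel jaw: a horizontal rounded nose, 34 mm wide (x), radius 6 mm. This origin lies on the nose's centre line, 26 mm above the table, and moves along +y of the jig; it is 45 mm short of jig_seat with the jaw fully open (every start) and 30 mm short when the nose meets the seated blank.
- vblock: Fixed steel V-block (60 mm wide, 26 mm high above the bed, two faces at 120 degrees) at the +y end of the jig; it touches the seated blank 21 mm beyond jig_seat (+y), at x = +-12 mm. This origin lies under the middle of the jig, 30 mm from jig_seat towards -y; axes as jig_seat.
- bolt: Bystander: loose steel hex bolt lying on the table, 66 mm long, 22 mm wide, 19 mm high, origin at its underside. Leave it.
- paste_tin: Bystander: blue and white round tin, 69 mm diameter, 44 mm high, at the right edge. Leave it.
- spray_can: Bystander: red-topped white spray can, 65 mm diameter, 198 mm high, at the near right corner. Leave it.
Things that resemble listed ones, but are neither listed nor needed, are in the scene too. Leave any brown, purple or red look-alike of the part that bears blank_center alone.

How it is judged:
By the outcome, as a careful person would: the job done as asked, in the order asked, and still so for the second after the job is handed in, with the robot touching nothing.
It also fails if it takes over 64 s, if anything falls off the work surface, if the arm or the gripper's body presses on something with over 40 N, if the wrist force passes 120 N, or if a joint passes its speed limit or range.

## Working session

There is one attempt and no reset: what is moved stays moved. The work goes in short steps, Python scripts to look and compute and a tool call to move; the robot and the scene stay as the last step left them, time stands still between calls to the robot, and variables do not carry over. Pictures are saved under pics/ and viewed, and the job is handed in when it is done.

Besides the shell and the picture viewer there is one more tool, called after "Call:" by a JSON object that holds its "op" and its "data", one argument or row to a line. carry_out: Moves the arm, as the interface text tells. Its arguments: {"type":"object","properties":{"increments":{"type":"string"},"grip_force":{"type":"number"}},"required":["increments"]}

```bash
mkdir -p pics; ls; python3 - <<'E'
from workcell import manip, cams
import cv2
print(manip.get_obs()); print(manip.tcp_to_tips)
for n in ("side","top","wrist"):
    im=cams.camera(n); cv2.imwrite(f"pics/{n}0.png",im[:,:,::-1])
    c=cams.calibration(n); print(n,c)
E
```

```text
pics
{'time': 0.0, 'joint_positions': array([ 1.17778099e+00,  2.17786413e-01,  1.61495933e+00,  1.11481303e-05,
        1.31126977e+00, -1.12206828e-01]), 'joint_velocities': array([ 0.00154635, -0.0005513 ,  0.00033062,  0.00073205, -0.00171311,
        0.00077157]), 'effort': array([ 1.96778055e-03, -3.96865404e+01, -3.03842461e+01, -1.47613036e-04,
        9.86742962e-03, -4.50196637e-06]), 'ee_pos': array([172.85962216, 599.73520899, 218.03512901]), 'tcp_rot': array([-0.43956313, -3.11006514,  0.00368007]), 'contact_force': array([ 0.2794461 , -0.24312758,  0.163776  ]), 'ft_torque': array([-0.04148889, -0.04977227, -0.00750917]), 'opening': 85.47816567413875}
19.0
side {'K': array([[487.39913034,   0.        , 326.10897457],
       [  0.        , 487.39913034, 243.57449736],
       [  0.        ,   0.        ,   1.        ]]), 'R': array([[-0.99878032,  0.04738723,  0.01386772],
       [ 0.01997447,  0.64464791, -0.76421862],
       [-0.045154  , -0.76300952, -0.64480818]]), 't': array([562.72866404,  82.73302308, 857.91148004])}
top {'K': array([[566.34536104,   0.        , 32
[... 152 characters left out ...]
08,  0.01379204],
       [-0.99841833, -0.00751188, -0.05571715],
       [ 0.05581419, -0.01339395, -0.99835133]]), 't': array([-94.65246149, 584.12616478, 960.17604359])}
wrist {'K': array([[394.76652821,   0.        , 319.73050755],
       [  0.        , 394.76652821, 234.24309326],
       [  0.        ,   0.        ,   1.        ]]), 'tool_from_camera': array([[-2.38152394e-05, -9.52268731e-01, -3.05260977e-01,
         7.81066929e+01],
       [ 9.99999706e-01,  2.11289817e-04, -7.37139480e-04,
         1.42436353e-01],
       [ 7.66453413e-04, -3.05260905e-01,  9.52268446e-01,
        -1.54104331e+02],
       [ 0.00000000e+00,  0.00000000e+00,  0.00000000e+00,
         1.00000000e+00]])}
```

View pics/top0.png

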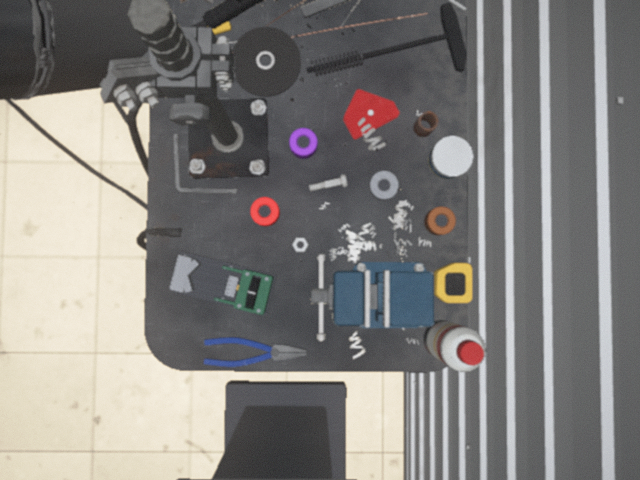

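View pics/side0.png

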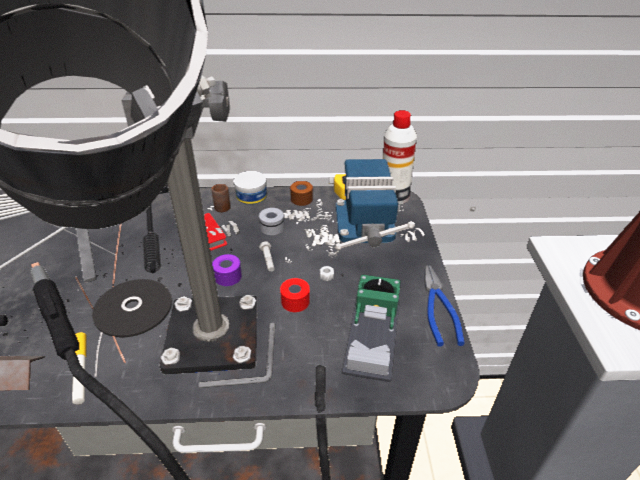

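View pics/wrist0.png

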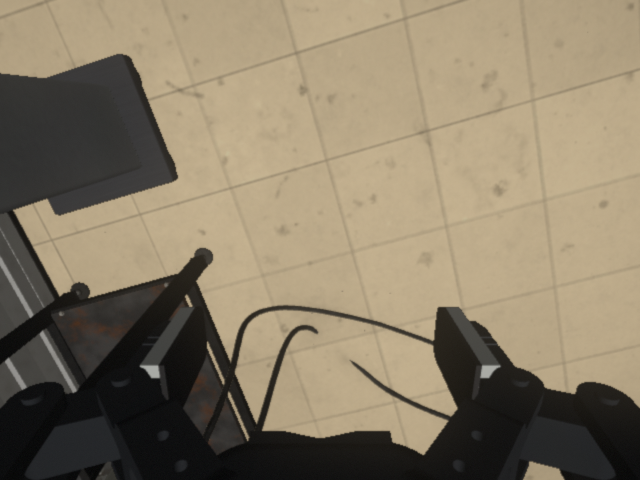

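Candidates for the blank in the top view are grey (384,184), purple (303,142), red (265,211), orange-brown (441,220) and dark brown (426,123). The grey one fits the description, so I'll check it in close crops.

```bash
python3 - <<'E'
import cv2, numpy as np
t=cv2.imread("pics/top0.png"); s=cv2.imread("pics/side0.png")
a=cv2.resize(t[150:220,350:420],(400,400),interpolation=3)
b=cv2.resize(s[190:260,235:305],(400,400),interpolation=3)
cv2.imwrite("pics/crop0.png",np.hstack([a,b]))
cv2.imwrite("pics/crop1.png",cv2.resize(t[245:320,160:285],(800,480),interpolation=3))
cv2.imwrite("pics/crop2.png",cv2.resize(s[265:385,335:435],(500,600),interpolation=3))
E
```

```text
(no output)
```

View pics/crop0.png

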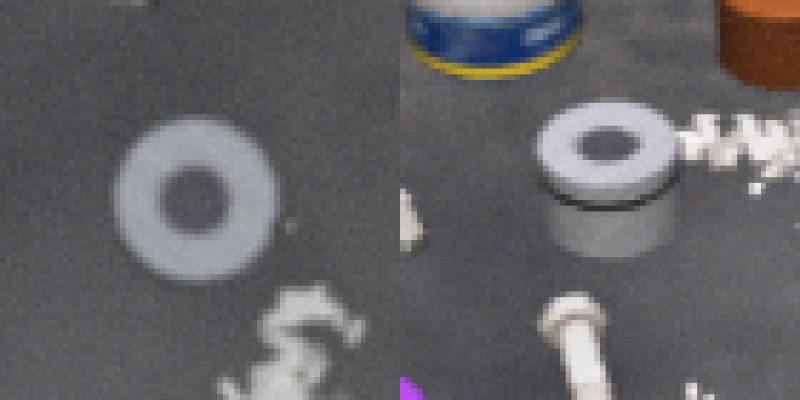

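View pics/crop1.png

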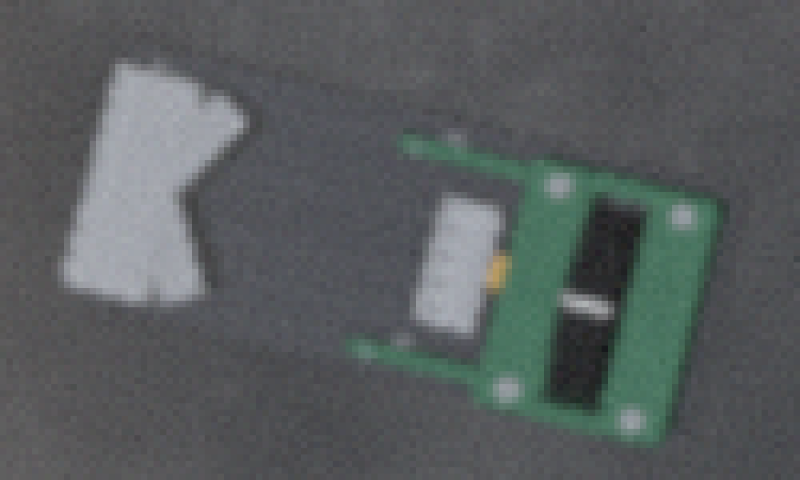

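View pics/crop2.png

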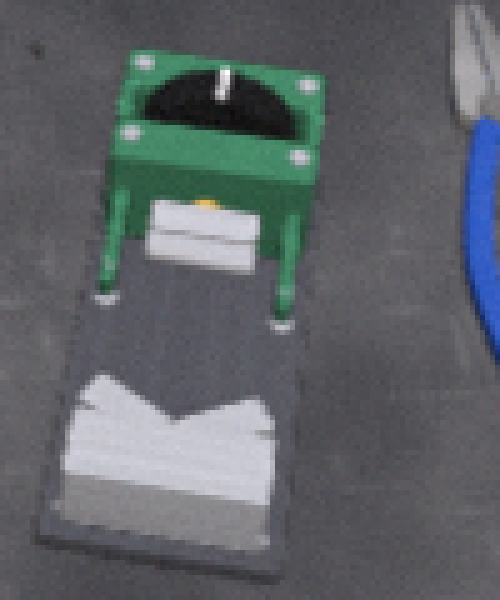

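```bash
cat > h.py <<'E'
import numpy as np, cv2
from workcell import manip, cams
from scipy.spatial.transform import Rotation as Rn
def ray(c,u,v):
    d=np.linalg.inv(c['K'])@[u,v,1]; o=-c['R'].T@c['t']; return o,c['R'].T@d
def atz(c,u,v,z):
    o,d=ray(c,u,v); return o+d*(z-o[2])/d[2]
def proj(c,X):
    p=c['K']@(c['R']@np.asarray(X,float)+c['t']); return p[:2]/p[2]
def wristcal(o):
    c=cams.calibration('wrist'); T=c['tool_from_camera']
    Rw=Rn.from_rotvec(o['tcp_rot']).as_matrix()
    Rwc=Rw@T[:3,:3]; tw=Rw@T[:3,3]+o['ee_pos']
    return dict(K=c['K'],R=Rwc.T,t=-Rwc.T@tw)
E
python3 - <<'E'
from h import *
t=cams.calibration('top'); s=cams.calibration('side')
im=cv2.imread("pics/top0.png"); g=im.astype(int)
def seg(im,x0,x1,y0,y1,th):
    m=np.zeros(im.shape[:2],np.uint8); m[y0:y1,x0:x1]=(im[y0:y1,x0:x1].min(2)>th)
    n,l,st,ce=cv2.connectedComponentsWithStats(m); k=1+np.argmax(st[1:,4]); 
    cs,_=cv2.findContours((l==k).astype(np.uint8),0,2); return st[k],cv2.fitEllipse(max(cs,key=len))
e=seg(im,365,405,165,205,110); print(e)
u,v=e[1][0]; print('blank top',atz(t,u,v,34), 'scale',atz(t,u+1,v,34)-atz(t,u,v,34))
u,v=235+607*.175,190+145*.175; print('blank side',atz(s,u,v,34))
T=lambda a,b:(160+a/6.4,245+b/6.4)
S=lambda a,b:(335+a/5,265+b/5)
print('housing top')
H=[atz(t,*T(*p),48) for p in [(535,160),(722,205),(662,445),(475,400)]]
for h in H: print(h)
print(np.mean(H,0), [np.linalg.norm(H[i]-H[i-1]) for i in range(4)])
Sc=[(555,185),(682,215),(631,420),(508,388)]
print('screws',[atz(t,*T(*p),49) for p in Sc], np.mean([atz(t,*T(*p),49) for p in Sc],0))
Ss=[atz(s,*S(*p),49) for p in [(145,62),(310,85),(298,157),(130,131)]]
print('screws side',Ss,np.mean(Ss,0))
print('vnotch',atz(t,*T(178,190),34),'tips',atz(t,*T(248,122),34),atz(t,*T(205,300),34),'back',atz(t,*T(115,62),34),atz(t,*T(62,288),34))
print('vnotch side',atz(s,*S(175,420),34))
print('rails',atz(t,*T(400,145),48),atz(t,*T(355,345),48))
E
```

```text
(array([370, 171,  29,  28, 545], dtype=int32), ((383.8138427734375, 184.45645141601562), (27.778091430664062, 28.101734161376953), 121.52684783935547))
blank top [ 661.72220713 -197.40123996   34.        ] scale [ 0.01474318 -1.70812258  0.        ]
blank side [ 525.13284774 -190.23201355   34.        ]
housing top
[514.87155111  37.50398882  48.        ]
[503.54086506 -11.09821933  48.        ]
[441.60520161   3.68455341  48.        ]
[452.89307427  52.09760274  48.        ]
[478.22767301  20.54698141  48.        ] [np.float64(63.67342584013998), np.float64(49.90550154262232), np.float64(63.67540165742787), np.float64(49.71156218011116)]
screws [array([508.45981259,  32.11668545,  49.        ]), array([500.92012415,  -0.84427627,  49.        ]), array([448.06799813,  11.67387423,  49.        ]), array([456.10311518,  43.50163598,  49.        ])] [478.38776251  21.61197985  49.        ]
screws side [array([501.61365842,   0.67179943,  49.        ]), array([448.80631629,  13.18996368,  49.        ]), array([457.7451053 ,  45.21712466,  49.        ]), array([509.79062468,  32.01298758,  49.        ])] [479.48892617  22.77296884  49.        ]
vnotch [506.16529399 132.76108921  34.        ] tips [524.12664857 114.74899235  34.        ] [477.42955567 125.12825126  34.        ] back [539.66037822 149.96149272  34.        ] [480.33811038 162.58919181  34.        ]
vnotch side [506.22597182 134.64509657  34.        ]
rails [518.52424416  72.51574219  48.        ] [466.85226054  83.27851471  48.        ]
```

```bash
python3 - <<'E'
from h import *
s=cams.calibration('side')
print('blank side',atz(s,235+207*.175,190+145*.175,34))
o=manip.get_obs(); R=Rn.from_rotvec(o['tcp_rot']).as_matrix(); print(R.round(3))
print('yaw of tool x',np.arctan2(R[1,0],R[0,0]),'tool y',np.arctan2(R[1,1],R[0,1]),'j1',o['joint_positions'][[0,5]])
d=np.array([661,-197,150])-o['ee_pos']; print('to blank, tool axes',R.T@d)
E
```

```text
blank side [ 662.26048789 -194.19670902   34.        ]
[[-0.961  0.277 -0.001]
 [ 0.277  0.961 -0.002]
 [ 0.    -0.002 -1.   ]]
yaw of tool x 2.860831526122245 tool y 1.290035604747518 j1 [ 1.17783051 -0.11220418]
to blank, tool axes [-689.8127818  -630.33211671   69.39934989]
```

```bash
cat >> h.py <<'E'
def plan(wps, yaw_turn, o=None, step=0.040, turn=0.12, op=0.085):
    """wps: list of world mm; yaw_turn: total turn about tool z, spread from the first row. prints rows."""
    o=o or manip.get_obs(); R=Rn.from_rotvec(o['tcp_rot']).as_matrix(); p=np.array(o['ee_pos'])
    rows=[];left=yaw_turn
    for w in wps:
        w=np.array(w,float)
        n=max(1,int(np.ceil(np.linalg.norm(w-p)/1000/step)))
        for k in range(n):
            d=(w-p)/(n-k); l=np.round(R.T@d/1000,4)
            t=np.clip(left,-turn,turn); left-=t
            rows.append([op,*l,round(float(t),3)])
            p=p+R@l*1000; R=R@Rn.from_euler('z',round(float(t),3)).as_matrix()
    for i in range(0,len(rows),12):
        print('; '.join(' '.join(f'{x:g}' for x in r) for r in rows[i:i+12])); print()
    print('end',p,'left',left)
E
python3 - <<'E'
from h import *
plan([(430,200,225),(655,-180,220),(661,-196,140)],1.52)
E
```

```text
0.085 -0.0298 -0.0261 -0.0005 0.12; 0.085 -0.0327 -0.0223 -0.0005 0.12; 0.085 -0.0352 -0.0183 -0.0005 0.12; 0.085 -0.0371 -0.0139 -0.0005 0.12; 0.085 -0.0385 -0.0094 -0.0005 0.12; 0.085 -0.0393 -0.0047 -0.0005 0.12; 0.085 -0.0396 0.0001 -0.0005 0.12; 0.085 -0.0393 0.0048 -0.0005 0.12; 0.085 -0.0385 0.0095 -0.0005 0.12; 0.085 -0.0371 0.014 -0.0005 0.12; 0.085 -0.0351 0.0183 -0.0006 0.12; 0.085 -0.0327 0.0225 -0.0005 0.12

0.085 -0.0285 0.0233 0.0005 0.08; 0.085 -0.0266 0.0255 0.0005 0; 0.085 -0.0266 0.0255 0.0004 0; 0.085 -0.0265 0.0255 0.0005 0; 0.085 -0.0266 0.0255 0.0004 0; 0.085 -0.0265 0.0255 0.0005 0; 0.085 -0.0266 0.0254 0.0004 0; 0.085 -0.0265 0.0255 0.0005 0; 0.085 -0.0266 0.0254 0.0004 0; 0.085 -0.0265 0.0255 0.0005 0; 0.085 -0.0266 0.0254 0.0004 0; 0.085 -0.0265 0.0255 0.0005 0

0.085 -0.0047 0.0032 0.0267 0; 0.085 -0.0047 0.0031 0.0266 0; 0.085 -0.0047 0.0032 0.0267 0

end [ 661.02826151 -196.01666791  139.997565  ] left 0.0
```

Call:
{"op": "carry_out", "data": {
  "increments": "0.085 -0.030 -0.026 0 0.12; 0.085 -0.033 -0.022 0 0.12; 0.085 -0.035 -0.018 0 0.12; 0.085 -0.037 -0.014 0 0.12; 0.085 -0.038 -0.009 0 0.12; 0.085 -0.039 -0.005 0 0.12; 0.085 -0.040 0 0 0.12; 0.085 -0.039 0.005 0 0.12; 0.085 -0.038 0.010 0 0.12; 0.085 -0.037 0.014 0 0.12; 0.085 -0.035 0.018 0 0.12; 0.085 -0.033 0.022 0 0.12"
}}

```text
time: 1.15
ee_pos: [430.3, 200.5, 219.3]
tcp_rot: [-2.388, -2.042, -0.0]
contact_force: [1.0, -0.0, -0.1]
opening: 85.0
```

Call:
{"op": "carry_out", "data": {
  "increments": "0.085 -0.028 0.023 0 0.08; 0.085 -0.027 0.025 0 0; 0.085 -0.027 0.025 0 0; 0.085 -0.027 0.025 0 0; 0.085 -0.027 0.025 0 0; 0.085 -0.027 0.025 0 0; 0.085 -0.026 0.025 0 0; 0.085 -0.026 0.026 0 0; 0.085 -0.027 0.026 0 0; 0.085 -0.027 0.026 0 0; 0.085 -0.026 0.026 0 0; 0.085 -0.026 0.026 0.010 0"
}}

```text
time: 2.15
ee_pos: [656.2, -180.2, 211.4]
tcp_rot: [2.459, 1.949, 0.003]
contact_force: [1.0, 0.2, 1.0]
opening: 85.3
```

Call:
{"op": "carry_out", "data": {
  "increments": "0.085 -0.005 0.003 0.025 0; 0.085 -0.005 0.003 0.025 0; 0.085 -0.005 0.003 0.020 0; 0.085 0 0 0 0; 0.085 0 0 0 0"
}}

```text
time: 2.57
ee_pos: [658.0, -194.2, 137.0]
tcp_rot: [-2.459, -1.948, 0.004]
contact_force: [-0.2, -0.5, -0.4]
opening: 85.2
```

```bash
python3 - <<'E'
from h import *
o=manip.get_obs(); c=wristcal(o); im=cams.camera('wrist'); cv2.imwrite("pics/w1.png",im[:,:,::-1])
R=Rn.from_rotvec(o['tcp_rot']).as_matrix()
print(o['time'],o['ee_pos'],'yaw y',np.arctan2(R[1,1],R[0,1]),R[:,2],o['joint_positions'],o['contact_force'])
for z in (34,): print('pred',proj(c,(662,-196.5,z)))
E
```

```text
2.5667 [ 657.9504051  -194.15464463  136.97340158] yaw y -0.2305615148565634 [-0.00467547  0.00204695 -0.99998697] [-3.89220573e-01  4.18930034e-01  1.51646933e+00  1.27833256e-04
  1.21129583e+00 -1.58702016e-01] [-0.205546   -0.54435211 -0.44721527]
pred [326.96813762 230.28995851]
```

View pics/w1.png

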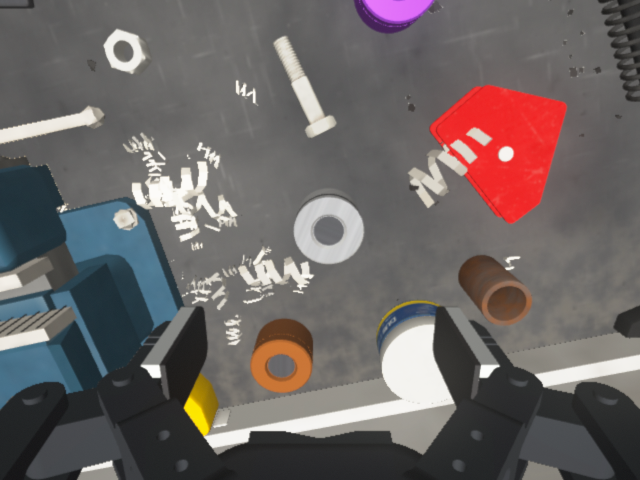

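```bash
python3 - <<'E'
from h import *
o=manip.get_obs(); c=wristcal(o)
im=cv2.imread('pics/w1.png'); 
m=np.zeros(im.shape[:2],np.uint8); m[185:270,290:370]=im[185:270,290:370].min(2)>125
n,l,st,ce=cv2.connectedComponentsWithStats(m); k=1+np.argmax(st[1:,4]); cs,_=cv2.findContours((l==k).astype(np.uint8),0,2)
e=cv2.fitEllipse(max(cs,key=len)); print(st[k],e)
P=atz(c,*e[0],34); print(P)
R=Rn.from_rotvec(o['tcp_rot']).as_matrix()
print(R.T@(np.array([P[0],P[1],24])-o['ee_pos']))
E
```

```text
[ 293  196   72   68 3171] ((328.3096618652344, 229.95172119140625), (67.27345275878906, 70.18927764892578), 86.37911987304688)
[ 664.73984966 -197.57709499   34.        ]
[ -1.95033307   5.97144833 115.33114644]
```

Call:
{"op": "carry_out", "data": {
  "increments": "0.085 -0.001 0.003 0.030 0; 0.085 -0.001 0.003 0.030 0; 0.085 0 0 0.025 0; 0.085 0 0 0.015 0; 0.085 0 0 0.012 0; 0.085 0 0 0 0; 0.085 0 0 0 0"
}}

```text
time: 3.2
ee_pos: [665.7, -197.9, 28.4]
tcp_rot: [2.461, 1.952, 0.001]
contact_force: [-0.2, 0.2, -0.3]
opening: 85.1
```

Call:
{"op": "carry_out", "data": {
  "increments": "0.044 0 0 0 0; 0.044 0 0 0 0; 0.044 0 0 0 0; 0.044 0 0 0 0; 0.044 0 0 0 0; 0.044 0 0 0 0; 0.044 0 0 0 0; 0.044 0 0 0 0; 0.044 0 0 0 0",
  "grip_force": 40
}}

```text
time: 3.95
ee_pos: [664.9, -197.9, 27.3]
tcp_rot: [-2.462, -1.952, 0.0]
contact_force: [-0.4, 0.1, -0.2]
opening: 43.9
```

```bash
python3 - <<'E'
from h import *
for n in ('wrist','side'):
    im=cams.camera(n); 
    if n=='side': im=cv2.resize(im[130:330,170:430],(780,600))
    cv2.imwrite(f"pics/{n}2.png",im[:,:,::-1])
print(manip.get_obs())
E
```

```text
{'time': 4.05, 'joint_positions': array([-3.90349798e-01,  5.58885806e-01,  1.54447601e+00,  2.30560158e-06,
        1.03842687e+00, -1.60313020e-01]), 'joint_velocities': array([ 6.59291718e-04,  3.21747420e-04, -1.63243460e-05,  8.37882271e-04,
       -2.08513841e-03,  8.86368062e-04]), 'effort': array([-1.13736653e-03, -4.89555609e+01, -2.61273032e+01, -1.21410912e-04,
        1.62113221e-03, -9.77800198e-06]), 'ee_pos': array([ 664.93493872, -197.90202249,   27.28016235]), 'tcp_rot': array([-2.46157364e+00, -1.95171171e+00,  1.47611730e-04]), 'contact_force': array([0.22678387, 0.11748123, 0.01021533]), 'ft_torque': array([ 0.00437956, -0.01324851, -0.04416652]), 'opening': 44.04071302423775}
```

View pics/wrist2.png

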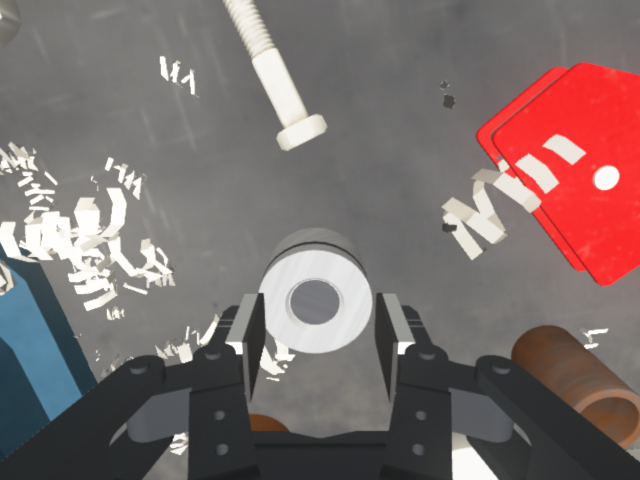

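View pics/side2.png

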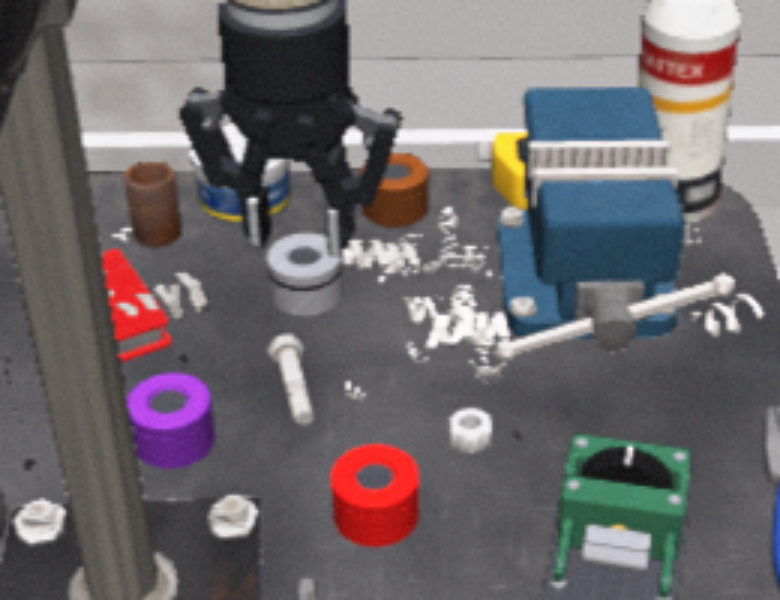

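```bash
python3 - <<'E'
from h import *
o=manip.get_obs(); c=wristcal(o)
print('blank', atz(c,315.5,302,34))
R=Rn.from_rotvec(o['tcp_rot']).as_matrix()
for z in (-20,0,19):
  for y in (-22,0,22): print(z,y,proj(c,o['ee_pos']+R@[0,y,z]), proj(cams.calibration('side'),o['ee_pos']+R@[0,y,z]))
s=cams.calibration('side')
print('blank side', atz(s,170+305/3,130+255/3,34))
E
```

```text
blank [ 663.47571639 -196.19646457   34.        ]
-20 -22 [262.58558259 321.35358097] [280.4952713  210.12396132]
-20 0 [319.91353405 321.32106367] [269.51588253 208.7846157 ]
-20 22 [377.22470071 321.28855588] [258.602583   207.45333213]
0 -22 [268.91854924 297.50481564] [280.96980206 218.3471457 ]
0 0 [319.84377426 297.47903146] [270.13628111 217.00127551]
0 22 [370.75575393 297.45325398] [259.36709919 215.66339828]
19 -22 [273.75027375 279.30944682] [281.40892822 225.95680064]
19 0 [319.79054963 279.28827525] [270.71043682 224.60548732]
19 22 [365.81999911 279.26710865] [260.07468537 223.26209861]
blank side [ 661.44430705 -195.39696927   34.        ]
```

The fingers shut to 44 mm without touching the blank. Both the wrist view (pad tips at row 293, over the blank's top) and the side view (tips at about row 212, the blank's top at 215) show the tips above the blank. They look about 20-30 mm higher than the nominal 19 mm offset puts them. I'll reopen, go down in small guarded steps and look again.

Call:
{"op": "carry_out", "data": {
  "increments": "0.085 0.001 -0.001 0 0; 0.085 0 0 0 0; 0.085 0 0 0 0; 0.085 0 0 0 0; 0.085 0 0 0 0; 0.085 0 0 0.005 0; 0.085 0 0 0.005 0; 0.085 0 0 0.005 0; 0.085 0 0 0 0; 0.085 0 0 0 0"
}}

```text
time: 4.88
ee_pos: [663.5, -196.4, 11.3]
tcp_rot: [-2.46, -1.951, 0.001]
contact_force: [-0.6, 0.8, -0.1]
opening: 85.0
```

```bash
python3 - <<'E'
from h import *
im=cams.camera('wrist'); cv2.imwrite(f"pics/wrist3.png",im[:,:,::-1])
im=cams.camera('side'); im=cv2.resize(im[150:250,220:350],(780,600));cv2.imwrite(f"pics/side3.png",im[:,:,::-1])
o=manip.get_obs();print(o['ee_pos'],o['opening'],o['contact_force'])
E
```

```text
[ 664.22117717 -196.72185242   12.23606353] 85.19968838176867 [ 0.61588779 -0.38976082  0.74629372]
```

View pics/wrist3.png

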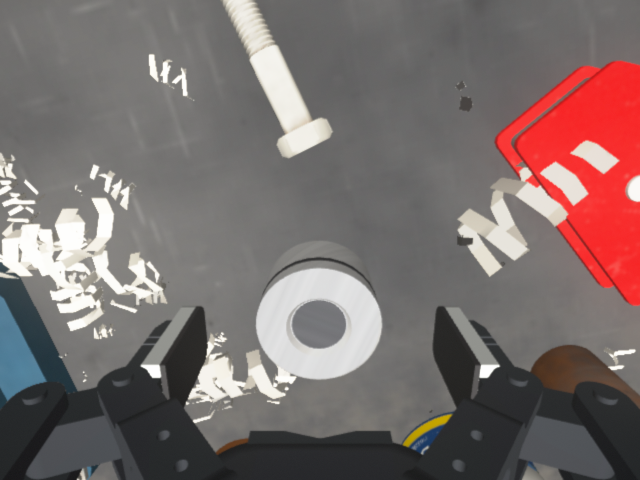

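View pics/side3.png

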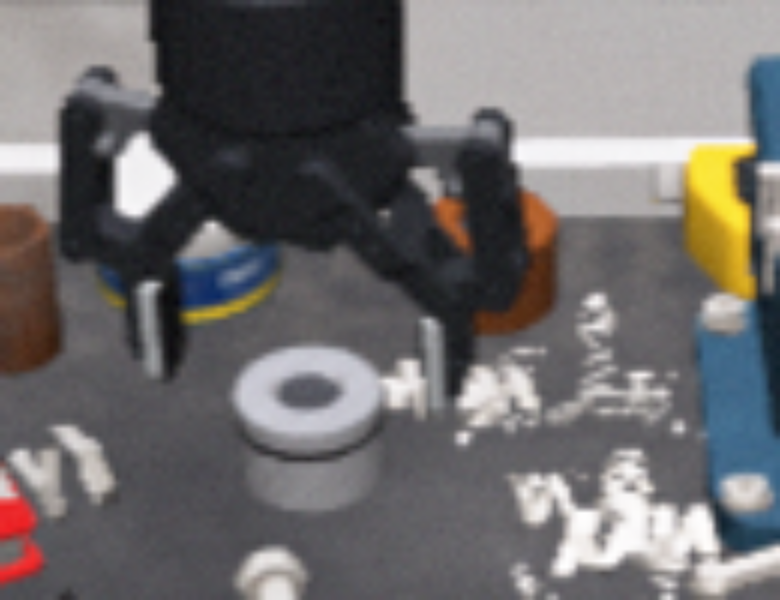

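Call:
{"op": "carry_out", "data": {
  "increments": "0.085 0 0 0.003 0; 0.085 0 0 0.003 0; 0.085 0 0 0.003 0; 0.085 0 0 0 0"
}}

```text
time: 5.32
ee_pos: [663.5, -196.5, 2.4]
tcp_rot: [-2.461, -1.951, 0.001]
contact_force: [-1.0, 0.6, -0.4]
opening: 85.0
```

Call:
{"op": "carry_out", "data": {
  "increments": "0.085 0 0 0.003 0; 0.085 0 0 0.003 0; 0.085 0 0 0.003 0; 0.085 0 0 0.002 0; 0.085 0 0 0 0"
}}

```text
time: 5.73
ee_pos: [663.7, -196.5, -8.5]
tcp_rot: [-2.461, -1.951, 0.001]
contact_force: [0.0, 0.1, 0.1]
opening: 85.4
```

```bash
python3 - <<'E'
from h import *
im=cams.camera('side'); im=cv2.resize(im[150:250,220:350],(780,600));cv2.imwrite(f"pics/side4.png",im[:,:,::-1])
o=manip.get_obs();print(o['ee_pos'],o['opening'],o['contact_force'])
E
```

```text
[ 663.88120454 -196.54342779   -8.16163739] 84.94846458096211 [-0.07777271  0.30278015  0.64876897]
```

View pics/side4.png

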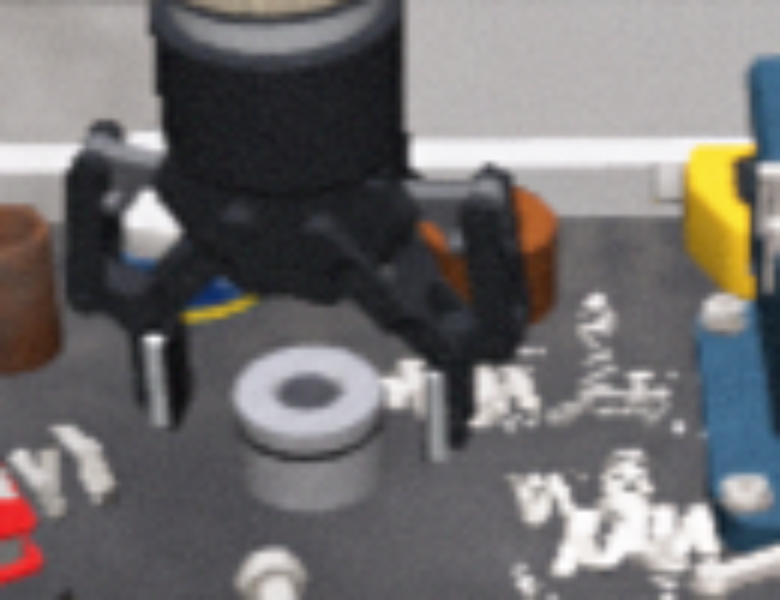

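Call:
{"op": "carry_out", "data": {
  "increments": "0.04 0 0 0 0; 0.04 0 0 0 0; 0.04 0 0 0 0; 0.04 0 0 0 0; 0.04 0 0 0 0; 0.04 0 0 0 0; 0.04 0 0 0 0; 0.04 0 0 0 0; 0.04 0 0 0 0",
  "grip_force": 50
}}

```text
time: 6.53
ee_pos: [664.8, -197.0, -7.0]
tcp_rot: [2.461, 1.951, 0.001]
contact_force: [1.1, -0.3, 3.2]
opening: 46.9
```

```bash
python3 - <<'E'
from h import *
im=cams.camera('side'); im=cv2.resize(im[150:250,220:350],(780,600));cv2.imwrite(f"pics/side5.png",im[:,:,::-1])
o=manip.get_obs();print(o['ee_pos'],o['opening'],o['contact_force'])
E
```

```text
[ 664.81885296 -196.96009967   -6.99415842] 46.73534515042813 [-0.57510786  0.15914337  4.18627346]
```

View pics/side5.png

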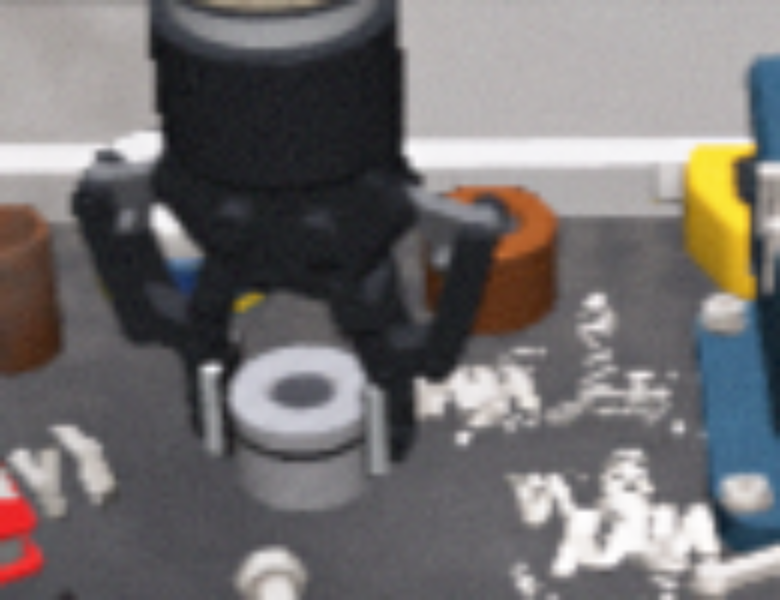

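Call:
{"op": "carry_out", "data": {
  "increments": "0.04 0 0 -0.004 0; 0.04 0 0 -0.010 0; 0.04 0 0 -0.020 0; 0.04 0 0 -0.030 0; 0.04 0 0 -0.030 0; 0.04 0 0 -0.020 0; 0.04 0 0 0 0; 0.04 0 0 0 0"
}}

```text
time: 7.25
ee_pos: [665.1, -197.1, 108.0]
tcp_rot: [2.46, 1.95, 0.002]
contact_force: [-0.5, 0.1, -2.0]
opening: 46.4
```

```bash
python3 - <<'E'
from h import *
o=manip.get_obs();print(o['ee_pos'],o['opening'],o['contact_force'])
im=cams.camera('wrist');cv2.imwrite(f"pics/w6.png",im[:,:,::-1])
R=Rn.from_rotvec(o['tcp_rot']).as_matrix(); print('yaw',np.arctan2(R[1,1],R[0,1]))
plan([(490,95,110)],0,o,op=0.04)
E
```

```text
[ 665.08445477 -197.0607075   108.00204292] 46.38306943227262 [-0.47107423  0.10133514 -2.02952397]
yaw -0.22996220122704042
0.04 0.0272 -0.0263 -0.0003 0; 0.04 0.0272 -0.0263 -0.0003 0; 0.04 0.0272 -0.0263 -0.0003 0; 0.04 0.0271 -0.0264 -0.0003 0; 0.04 0.0272 -0.0263 -0.0003 0; 0.04 0.0271 -0.0264 -0.0003 0; 0.04 0.0272 -0.0263 -0.0003 0; 0.04 0.0271 -0.0264 -0.0004 0; 0.04 0.0272 -0.0263 -0.0003 0

end [490.04858353  95.02761897 109.98782181] left 0.0
```

View pics/w6.png

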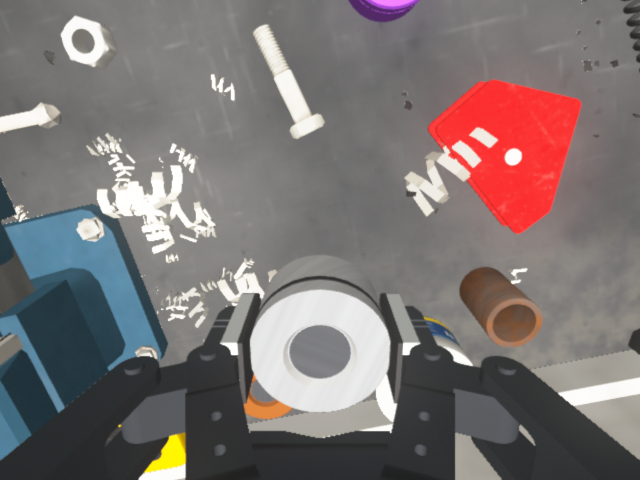

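Call:
{"op": "carry_out", "data": {
  "increments": "0.04 0.027 -0.026 0 0; 0.04 0.027 -0.026 0 0; 0.04 0.027 -0.026 0 0; 0.04 0.027 -0.026 0 0; 0.04 0.027 -0.026 0 0; 0.04 0.027 -0.026 0 0; 0.04 0.027 -0.026 0 0; 0.04 0.027 -0.026 0 0; 0.04 0.027 -0.024 0 0; 0.04 0 0 0 0; 0.04 0 0 0 0"
}}

```text
time: 8.22
ee_pos: [490.1, 94.1, 103.5]
tcp_rot: [-2.455, -1.954, 0.008]
contact_force: [-0.2, 0.6, -1.0]
opening: 46.8
```

```bash
python3 - <<'E'
from h import *
o=manip.get_obs();print(o['ee_pos'],o['opening'],o['contact_force'])
im=cams.camera('wrist');cv2.imwrite(f"pics/w7.png",im[:,:,::-1])
im=cams.camera('side');cv2.imwrite(f"pics/s7.png",cv2.resize(im[180:400,280:480],(545,600))[:,:,::-1])
E
```

```text
[490.14316374  94.08443742 103.4531336 ] 46.7615750339689 [-0.19915547  0.63486038 -0.9766073 ]
```

View pics/w7.png

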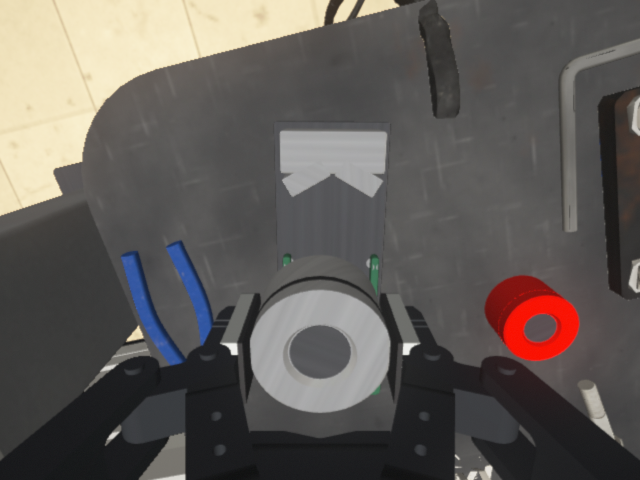

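View pics/s7.png

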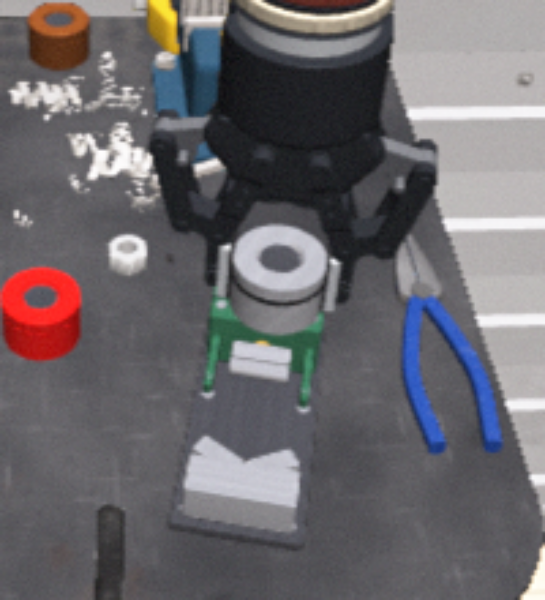

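```bash
python3 - <<'E'
from h import *
o=manip.get_obs(); c=wristcal(o)
ap=atz(c,333,174,34); print('apex',ap)
L=atz(c,276,123,8);Rr=atz(c,389,123,8); print('bed back corners',L,Rr,np.linalg.norm(L-Rr),'yaw',np.arctan2(*(Rr-L)[[1,0]]))
v=[atz(c,280,131,34),atz(c,386,131,34)]; print('V back',v,'yaw',np.arctan2(*(v[1]-v[0])[[1,0]]),np.linalg.norm(v[1]-v[0]))
yaw=-0.23; y=np.array([-np.sin(yaw),np.cos(yaw)]); x=np.array([np.cos(yaw),np.sin(yaw)])
print('seat from apex',ap[:2]-27.7*y)
print('mid bed',((L+Rr)/2)[:2], 'mid V', ((v[0]+v[1])/2)[:2])
for q in (L,Rr,*v,ap): print('lateral of seat(499,106.7)',(q[:2]-[499.2,106.7])@x,(q[:2]-[499.2,106.7])@y)
# blank in tool
K=c['K']; T=cams.calibration('wrist')['tool_from_camera']
for zt in (-41,-38):
  d=T[:3,:3]@np.linalg.inv(K)@[320,351,1]; p=T[:3,3]; k=(zt-p[2])/d[2]; print('blank tool',p+k*d)
E
```

```text
apex [509.52675059 131.59039727  34.        ]
bed back corners [482.22148425 165.75655255   8.        ] [549.54485866 150.02330129   8.        ] 69.13734112116268 yaw -0.2295765220566382
V back [array([486.21729781, 161.4321932 ,  34.        ]), array([543.16354712, 148.12567295,  34.        ])] yaw -0.22954936424280012 58.480242741202765
seat from apex [503.21177319 104.61983813]
mid bed [515.88317146 157.88992692] mid V [514.69042246 154.77893308]
lateral of seat(499,106.7) -29.994976821152683 53.63066065360644
lateral of seat(499,106.7) 39.14235810068704 53.65993879175884
lateral of seat(499,106.7) -25.118530700505975 50.33113295147312
lateral of seat(499,106.7) 33.36170610282985 50.357486239050104
lateral of seat(499,106.7) 4.380358892686315 26.589210409392386
blank tool [ 1.07795223e+00 -2.35239414e-03 -4.10000000e+01]
blank tool [-9.63438479e-01  3.16901192e-03 -3.80000000e+01]
```

Call:
{"op": "carry_out", "data": {
  "increments": "0.04 0.004 0.005 0 0; 0.04 0.003 0.005 0 0; 0.04 0 0 0.020 0; 0.04 0 0 0.020 0; 0.04 0 0 0.020 0; 0.04 0 0 0.015 0; 0.04 0 0 0.005 0; 0.04 0 0 0 0; 0.04 0 0 0 0"
}}

```text
time: 9.07
ee_pos: [506.1, 96.9, 26.6]
tcp_rot: [2.462, 1.95, 0.001]
contact_force: [0.1, 0.1, -1.9]
opening: 46.6
```

```bash
python3 - <<'E'
from h import *
o=manip.get_obs();print(o['ee_pos'],o['tcp_rot'],o['opening'],o['contact_force'])
im=cams.camera('wrist');cv2.imwrite(f"pics/w8.png",im[:,:,::-1])
im=cams.camera('side');cv2.imwrite(f"pics/s8.png",cv2.resize(im[230:400,310:450],(494,600))[:,:,::-1])
E
```

```text
[506.07821263  96.86298255  26.6341165 ] [2.46243407e+00 1.95048898e+00 6.04660821e-04] 46.56771646178918 [ 0.14766925  0.14171972 -1.92655408]
```

View pics/w8.png

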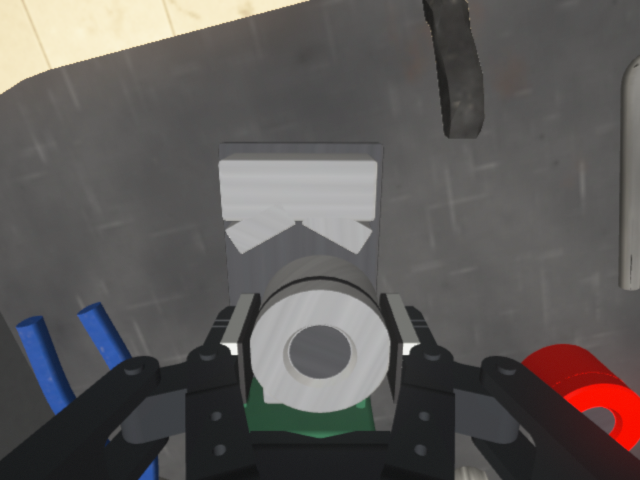

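View pics/s8.png

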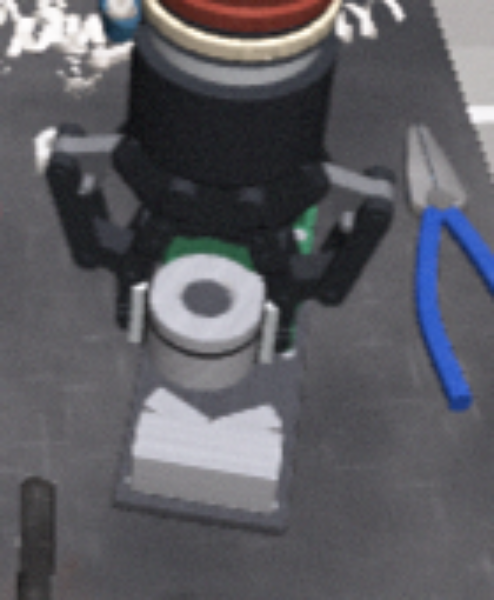

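```bash
cat > rel.py <<'E'
from h import *
import sys
u,v=float(sys.argv[1]),float(sys.argv[2])
o=manip.get_obs(); print(o['ee_pos'],o['tcp_rot'],o['contact_force'][2])
c=wristcal(o); yaw=-0.23; y=np.array([-np.sin(yaw),np.cos(yaw)]); x=np.array([np.cos(yaw),np.sin(yaw)])
for dz in (0,-6):
  ap=atz(c,u,v,34+dz); s=ap[:2]-27.7*y; d=s-6*y-o['ee_pos'][:2]
  print('apex',ap[:2],'seat',s,'move tool x,y to 6 short:',d@y,d@x)
E
python3 rel.py 299 221
```

```text
[506.81655658  97.1208014   27.6899582 ] [2.46093604 1.95024227 0.00351543] -2.2012411776824043
apex [507.14777384 134.13756838] seat [500.83279644 107.16700924] move tool x,y to 6 short: 2.4174921483883898 -8.116495749558798
apex [506.46315779 132.55556049] seat [500.14818039 105.58500135] move tool x,y to 6 short: 0.721067156660195 -8.422421151509322
```

Call:
{"op": "carry_out", "data": {
  "increments": "0.04 0.001 -0.004 0 0; 0.04 0 -0.004 0 0; 0.04 0 0 0.006 0; 0.04 0 0 0.006 0; 0.04 0 0 0 0; 0.04 0 0 0 0; 0.04 0 0 0 0"
}}

```text
time: 9.75
ee_pos: [497.4, 100.1, 14.2]
tcp_rot: [-2.462, -1.952, 0.001]
contact_force: [0.6, 0.1, -1.5]
opening: 46.8
```

```bash
python3 - <<'E'
from h import *
o=manip.get_obs();print(o['ee_pos'],o['tcp_rot'],o['opening'],o['contact_force'])
im=cams.camera('wrist');cv2.imwrite(f"pics/w9.png",im[:,:,::-1])
im=cams.camera('side');cv2.imwrite(f"pics/s9.png",cv2.resize(im[230:400,310:450],(494,600),interpolation=3)[:,:,::-1])
E
```

```text
[497.4057076  100.07037186  14.16072442] [-2.46152065e+00 -1.95172706e+00  5.04559174e-04] 46.809658074651495 [ 0.6207478   0.10172134 -1.52567416]
```

View pics/w9.png

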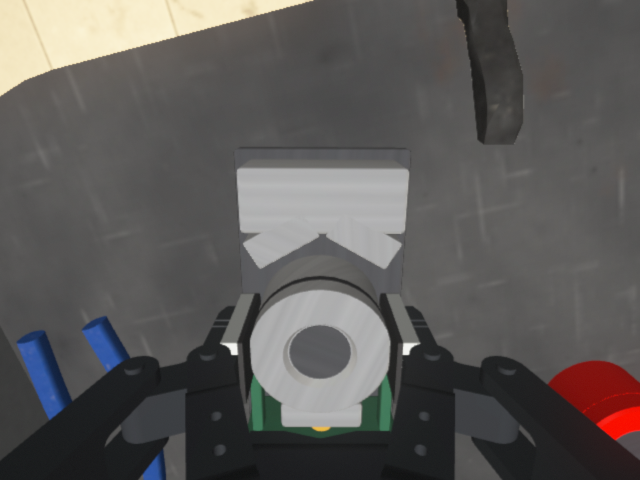

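View pics/s9.png

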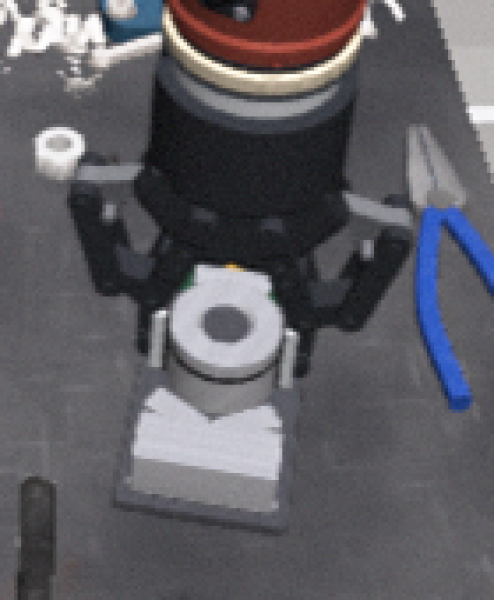

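```bash
python3 rel.py 322.5 234
```

```text
[497.78060669 100.08996009  14.46986773] [2.46145608e+00 1.95178131e+00 3.43378833e-04] -1.804309464627066
apex [506.65770922 133.99199984] seat [500.34273182 107.0214407 ] move tool x,y to 6 short: 1.3330566820581928 0.9144333499081131
apex [506.27172635 132.11330977] seat [499.95674895 105.14275063] move tool x,y to 6 short: -0.5841561279615618 0.9669139108431469
```

Call:
{"op": "carry_out", "data": {
  "increments": "0.04 0 0.001 0.004 0; 0.04 0 0 0.004 0; 0.04 0 0 0.002 0; 0.04 0 0 0 0; 0.04 0 0 0 0"
}}

```text
time: 10.27
ee_pos: [498.1, 99.8, 4.0]
tcp_rot: [-2.461, -1.951, 0.001]
contact_force: [0.1, -0.6, -1.9]
opening: 46.5
```

Call:
{"op": "carry_out", "data": {
  "increments": "0.04 0 0 0.001 0; 0.04 0 0 0 0; 0.04 0 0 0 0"
}}

```text
time: 10.52
ee_pos: [498.5, 99.9, 3.4]
tcp_rot: [2.462, 1.952, 0.0]
contact_force: [-0.6, 0.4, -2.4]
opening: 46.6
```

Call:
{"op": "carry_out", "data": {
  "increments": "0.04 0 0 0.001 0; 0.04 0 0 0 0; 0.04 0 0 0 0"
}}

```text
time: 10.77
ee_pos: [498.5, 99.9, 2.4]
tcp_rot: [2.462, 1.952, -0.0]
contact_force: [0.7, 0.4, -2.0]
opening: 46.4
```

Call:
{"op": "carry_out", "data": {
  "increments": "0.04 0 0 0.001 0; 0.04 0 0 0 0; 0.04 0 0 0 0"
}}

```text
time: 11.02
ee_pos: [498.4, 99.9, 1.3]
tcp_rot: [-2.462, -1.952, 0.0]
contact_force: [-0.3, 0.2, -1.8]
opening: 46.6
```

Call:
{"op": "carry_out", "data": {
  "increments": "0.04 0 0 0.001 0; 0.04 0 0 0 0; 0.04 0 0 0 0"
}}

```text
time: 11.27
ee_pos: [498.7, 99.9, 0.9]
tcp_rot: [2.462, 1.952, -0.0]
contact_force: [-1.5, 0.4, 4.0]
opening: 46.5
```

Call:
{"op": "carry_out", "data": {
  "increments": "0.050 0 0 0 0; 0.054 0 0 0 0; 0.058 0 0 0 0; 0.062 0 0 0 0; 0.066 0 0 0 0; 0.07 0 0 0 0; 0.07 0 0 0 0; 0.07 0 0 0 0"
}}

```text
time: 11.93
ee_pos: [498.5, 99.9, 0.4]
tcp_rot: [2.462, 1.952, 0.0]
contact_force: [0.2, 0.6, 0.7]
opening: 70.3
```

Call:
{"op": "carry_out", "data": {
  "increments": "0.07 0 0 -0.010 0; 0.07 0 0 -0.020 0; 0.07 0 0 -0.030 0; 0.07 0 0 -0.035 0; 0.07 0 0 -0.035 0; 0.07 0 0 -0.020 0; 0.07 0 0 0 0; 0.07 0 0 0 0; 0.07 0 0 0 0"
}}

```text
time: 12.68
ee_pos: [497.7, 99.8, 149.9]
tcp_rot: [-2.461, -1.951, 0.002]
contact_force: [0.2, 0.6, -0.9]
opening: 70.3
```

```bash
python3 - <<'E'
from h import *
o=manip.get_obs();print(o['time'],o['ee_pos'],o['tcp_rot'],o['opening'],o['contact_force'])
im=cams.camera('wrist');cv2.imwrite(f"pics/w10.png",im[:,:,::-1])
im=cams.camera('side');cv2.imwrite(f"pics/s10.png",cv2.resize(im[230:400,310:450],(494,600),interpolation=3)[:,:,::-1])
E
```

```text
12.6833 [497.69211691  99.82932801 149.87058587] [-2.46111888e+00 -1.95145806e+00  1.56943650e-03] 70.33840448995403 [ 0.23875565  0.55983578 -0.91564374]
```

View pics/w10.png

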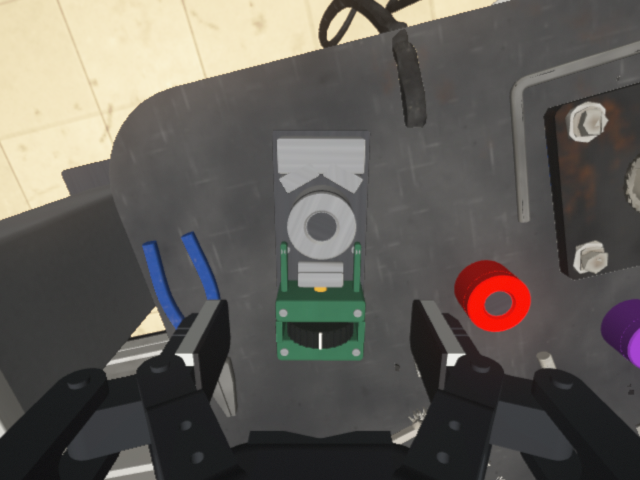

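View pics/s10.png

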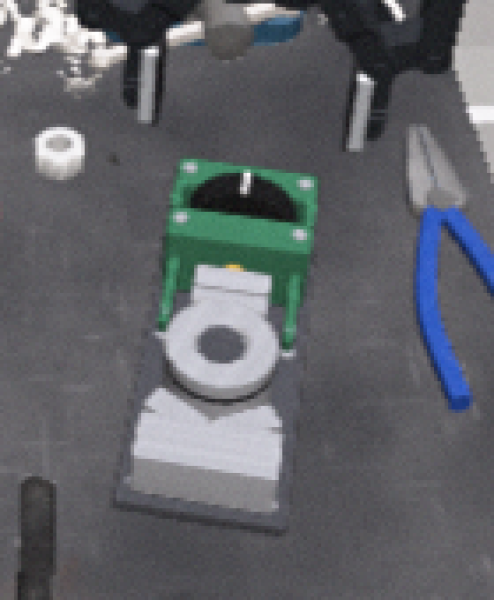

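```bash
python3 - <<'E'
from h import *
o=manip.get_obs(); c=wristcal(o)
yaw=-0.23; y=np.array([-np.sin(yaw),np.cos(yaw)]); x=np.array([np.cos(yaw),np.sin(yaw)])
sc=[(284,313),(357,313),(284,352),(357,352)]
for dz in (0,-6):
  S=[atz(c,*p,49+dz)[:2] for p in sc]; m=np.mean(S,0)
  print('slot',m,'screw spacing',np.linalg.norm(S[1]-S[0]),np.linalg.norm(S[2]-S[0]))
  bl=atz(c,321.5,226,42+dz)[:2]; print('blank',bl,'blank-slot',(bl-m)@x,(bl-m)@y)
  ap=atz(c,321,173,34+dz)[:2]; print('apex-slot (114.7)',(ap-m)@x,(ap-m)@y)
  d=m-o['ee_pos'][:2]; print('move tool',d@y,d@x)
E
```

```text
slot [478.98201038  22.5104935 ] screw spacing 52.619989198937155 32.68520581754969
blank [497.77552335  99.93994696] blank-slot 0.6464369835004513 79.67495536626154
apex-slot (114.7) 0.27207262069774435 114.9206480739154
move tool -79.25681100181869 0.23843293576790617
slot [478.12936037  18.88245872] screw spacing 53.86531967624548 33.45874993227389
blank [497.37860901  98.19264032] blank-slot 0.6614077369949847 81.61005464928822
apex-slot (114.7) 0.27832433744532215 117.69667493283927
move tool -82.98369158768651 0.23534666274651728
```

Call:
{"op": "carry_out", "data": {
  "increments": "0 -0.030 0 0 0; 0 -0.030 0.005 0 0; 0 -0.019 0.005 0 0; 0 0 0 -0.020 0; 0 0 0 0 0; 0 0 0 0 0; 0 0 0 0 0; 0 0 0 0 0; 0 0 0 0 0; 0 0 0 0 0; 0 0 0 0 0; 0 0 0 0 0"
}}

```text
time: 13.78
ee_pos: [490.1, 20.9, 170.2]
tcp_rot: [-2.461, -1.952, 0.0]
contact_force: [-0.5, -0.6, -0.7]
opening: 0.0
```

```bash
python3 - <<'E'
from h import *
o=manip.get_obs();print(o['time'],o['ee_pos'],o['tcp_rot'],o['opening'],o['contact_force'])
im=cams.camera('wrist');cv2.imwrite(f"pics/w11.png",im[:,:,::-1])
im=cams.camera('side');cv2.imwrite(f"pics/s11.png",cv2.resize(im[180:350,310:450],(494,600),interpolation=3)[:,:,::-1])
E
```

```text
13.7833 [490.10663906  20.91441627 170.15040982] [-2.46104228e+00 -1.95224678e+00  4.00370066e-04] 0.03938592878416951 [-0.50254316 -0.55528078 -0.72395108]
```

View pics/w11.png

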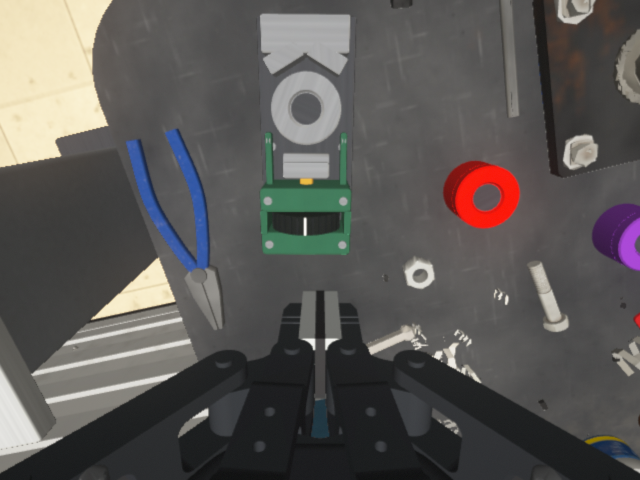

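View pics/s11.png

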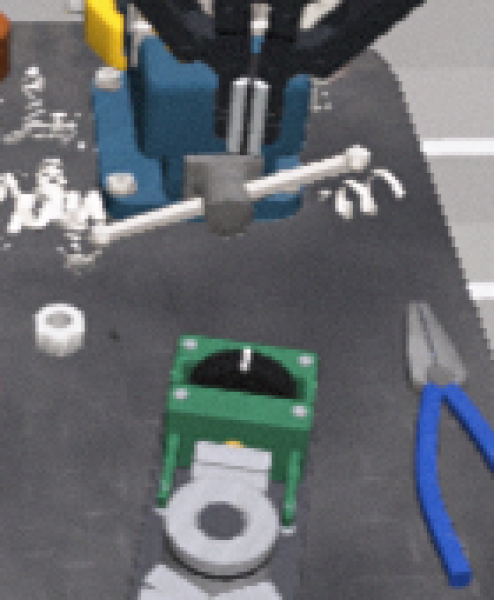

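```bash
python3 - <<'E'
from h import *
o=manip.get_obs(); c=wristcal(o); s=cams.calibration('side')
for z in (150,170,175,180,185,190): print(z,proj(s,(490.1,20.9,z)))
yaw=-0.23; y=np.array([-np.sin(yaw),np.cos(yaw)]); x=np.array([np.cos(yaw),np.sin(yaw)])
for dz in (0,-6):
  m=np.mean([atz(c,*p,49+dz)[:2] for p in [(269,202),(344,202),(269,245),(344,245)]],0); d=m-o['ee_pos'][:2]; print('slot',m,'move tool',d@y,d@x)
E
```

```text
150 [377.53532285 237.75281779]
170 [378.65946466 227.15793645]
175 [378.94690802 224.44882245]
180 [379.236985   221.71488696]
185 [379.52973196 218.95578731]
190 [379.82518593 216.17117444]
slot [480.42948832  20.73576413] move tool -2.265903073027807 -9.530971305614674
slot [479.83337964  19.0787471 ] move tool -4.015184253342217 -9.733619657871117
```

Call:
{"op": "carry_out", "data": {
  "increments": "0 -0.001 0 0.030 0; 0 0 0 0.030 0; 0 0 0 0.020 0; 0 0 0 0.010 0; 0 0 0 0.005 0; 0 0 0 0 0; 0 0 0 0 0"
}}

```text
time: 14.47
ee_pos: [491.0, 19.6, 76.4]
tcp_rot: [2.461, 1.951, 0.002]
contact_force: [0.0, -0.2, 1.2]
opening: 0.0
```

```bash
python3 - <<'E'
from h import *
o=manip.get_obs();print(o['time'],o['ee_pos'],o['tcp_rot'],o['opening'],o['contact_force'])
im=cams.camera('wrist');cv2.imwrite(f"pics/w12.png",im[:,:,::-1])
im=cams.camera('side');cv2.imwrite(f"pics/s12.png",cv2.resize(im[230:330,330:430],(600,600),interpolation=3)[:,:,::-1])
E
```

```text
14.4667 [491.03383264  19.59041953  76.38121519] [2.46072868e+00 1.95108869e+00 1.97445492e-03] 0.007477020175712301 [ 0.01646925 -0.16900496  1.16644247]
```

View pics/w12.png

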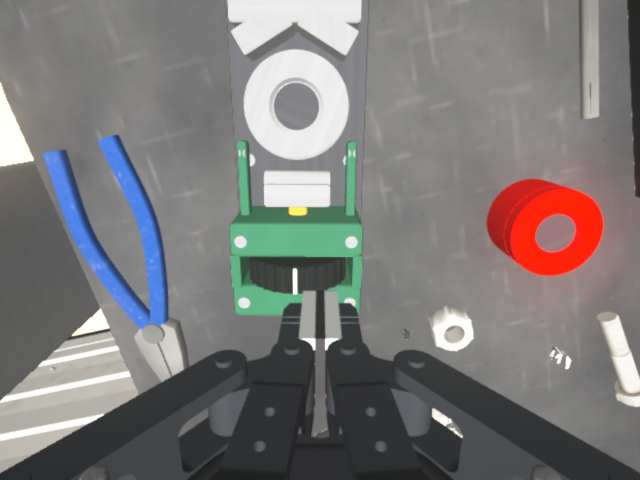

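View pics/s12.png

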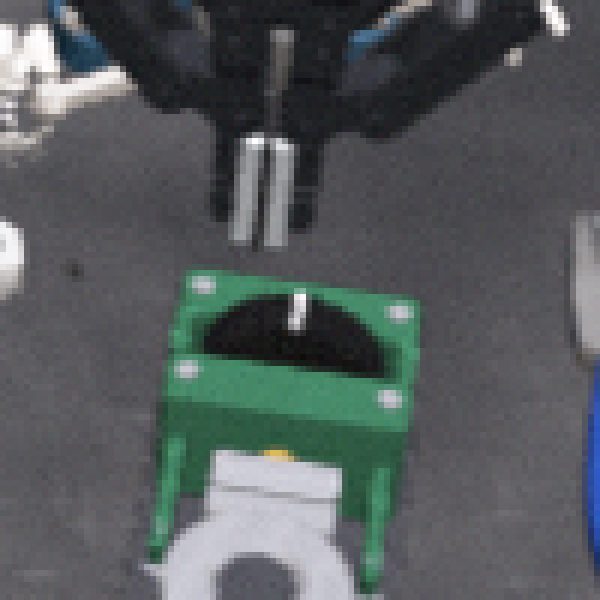

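```bash
python3 - <<'E'
from h import *
o=manip.get_obs(); c=wristcal(o); s=cams.calibration('side')
for z in (75,80,85,90,95,100): print(z,proj(s,(493.5,30.3,z)))
yaw=-0.23; y=np.array([-np.sin(yaw),np.cos(yaw)]); x=np.array([np.cos(yaw),np.sin(yaw)])
for dz in (0,-6):
  S=[atz(c,*p,49+dz)[:2] for p in [(240,242),(351,242),(244,302),(350,302)]]; m=np.mean(S,0); d=m-o['ee_pos'][:2]; print('slot',m,'move tool',d@y,d@x,np.linalg.norm(S[1]-S[0]))
# tip in tool from wrist: pads tip corners approx (302,291),(338,291)
T=cams.calibration('wrist')['tool_from_camera']
d=T[:3,:3]@np.linalg.inv(c['K'])@[320,291,1]; k=(11-T[0,3])/d[0]; print('tip z if x=11', (T[:3,3]+k*d))
E
```

```text
75 [372.22845651 278.53213605]
80 [372.46827892 276.232705  ]
85 [372.71014224 273.91370562]
90 [372.95407263 271.57488707]
95 [373.2000967  269.21599417]
100 [373.44824153 266.83676736]
slot [480.21007563  21.70118956] move tool -0.5090773491864555 -11.641893016432583 54.10903223644623
slot [479.27146336  19.26699731] move tool -3.0931510455471183 -12.000847118865641 55.890492608394624
tip z if x=11 [ 11.           0.03633575 -16.28078564]
```

Call:
{"op": "carry_out", "data": {
  "increments": "0 -0.001 -0.003 0.010 0; 0 0 0 0.008 0; 0 0 0 0.003 0; 0 0 0 0 0; 0 0 0 0 0"
}}

```text
time: 14.98
ee_pos: [486.3, 19.4, 53.8]
tcp_rot: [-2.461, -1.951, 0.001]
contact_force: [-0.8, -1.2, -0.0]
opening: 0.0
```

Call:
{"op": "carry_out", "data": {
  "increments": "0 0 0 0.001 0; 0 0 0 0.001 0; 0 0 0 0.001 0; 0 0 0 0 0"
}}

```text
time: 15.32
ee_pos: [486.9, 19.4, 51.3]
tcp_rot: [-2.462, -1.952, 0.0]
contact_force: [-0.1, -0.5, 0.1]
opening: 0.3
```

Call:
{"op": "carry_out", "data": {
  "increments": "0 0 0 0.001 0; 0 0 0 0.001 0; 0 0 0 0 0"
}}

```text
time: 15.57
ee_pos: [486.7, 19.4, 49.2]
tcp_rot: [-2.462, -1.952, 0.0]
contact_force: [0.1, 0.1, 0.5]
opening: -0.2
```

```bash
python3 - <<'E'
from h import *
o=manip.get_obs();print(o['time'],o['ee_pos'],o['tcp_rot'],o['opening'],o['contact_force'])
im=cams.camera('side');cv2.imwrite(f"pics/s13.png",cv2.resize(im[230:330,330:430],(600,600),interpolation=3)[:,:,::-1])
E
```

```text
15.5667 [486.71121102  19.40328819  49.21740577] [-2.46151716e+00 -1.95172292e+00  3.76452224e-04] -0.22282837862559005 [0.14539769 0.12174571 0.51755025]
```

View pics/s13.png

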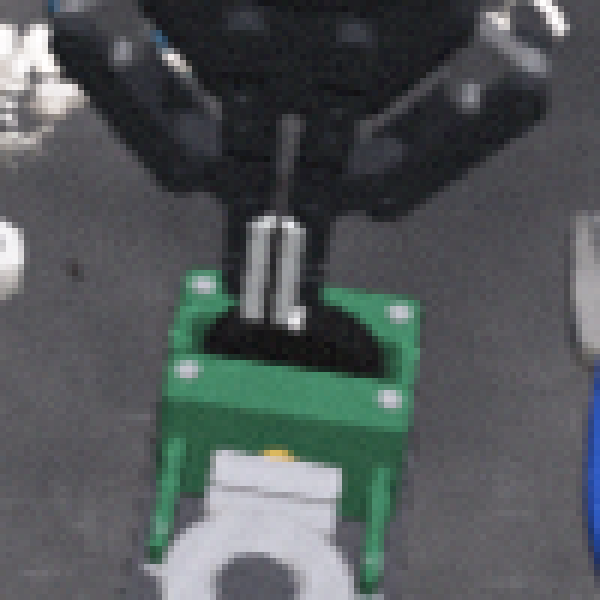

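Call:
{"op": "carry_out", "data": {
  "increments": "0 0 0 0.001 0; 0 0 0 0 0; 0 0 0 0 0"
}}

```text
time: 15.87
ee_pos: [487.0, 19.3, 48.6]
tcp_rot: [2.461, 1.952, -0.0]
contact_force: [-0.2, 0.3, 0.8]
opening: 0.1
```

Call:
{"op": "carry_out", "data": {
  "increments": "0 0 0 0.001 0; 0 0 0 0 0; 0 0 0 0 0"
}}

```text
time: 16.12
ee_pos: [487.1, 19.0, 47.8]
tcp_rot: [2.461, 1.952, -0.001]
contact_force: [-1.5, -2.1, 4.8]
opening: -0.1
```

Call:
{"op": "carry_out", "data": {
  "increments": "0 0 0 0.001 0; 0 0 0 0 0; 0 0 0 0 0"
}}

```text
time: 16.37
ee_pos: [487.3, 18.7, 47.2]
tcp_rot: [2.46, 1.952, -0.001]
contact_force: [-2.6, -2.7, 6.4]
opening: 0.1
```

Call:
{"op": "carry_out", "data": {
  "increments": "0 0 -0.002 -0.0003 0; 0 0 -0.002 0 0; 0 0 -0.002 0 0; 0 0 -0.002 0 0"
}}

```text
time: 16.7
ee_pos: [480.8, 20.5, 47.8]
tcp_rot: [2.459, 1.95, 0.003]
contact_force: [0.2, -4.2, 5.4]
opening: -0.2
```

Call:
{"op": "carry_out", "data": {
  "increments": "0 0 -0.002 0 0; 0 0 -0.002 0 0; 0 0 -0.002 0 0; 0 0 -0.002 0 0; 0 0 -0.002 0 0; 0 0 -0.002 0 0"
}}

```text
time: 17.2
ee_pos: [468.6, 23.7, 47.5]
tcp_rot: [2.46, 1.95, 0.003]
contact_force: [-0.1, -2.5, 4.0]
opening: 0.2
```

```bash
python3 - <<'E'
from h import *
o=manip.get_obs();print(o['time'],o['ee_pos'],o['tcp_rot'],o['opening'],o['contact_force'])
im=cams.camera('side');cv2.imwrite(f"pics/s14.png",cv2.resize(im[230:330,330:430],(600,600),interpolation=3)[:,:,::-1])
E
```

```text
17.2 [468.58201988  23.66042685  47.47006883] [2.46008221 1.95043898 0.00279468] 0.23772728469155638 [-0.12182015 -2.46264993  3.97972166]
```

View pics/s14.png

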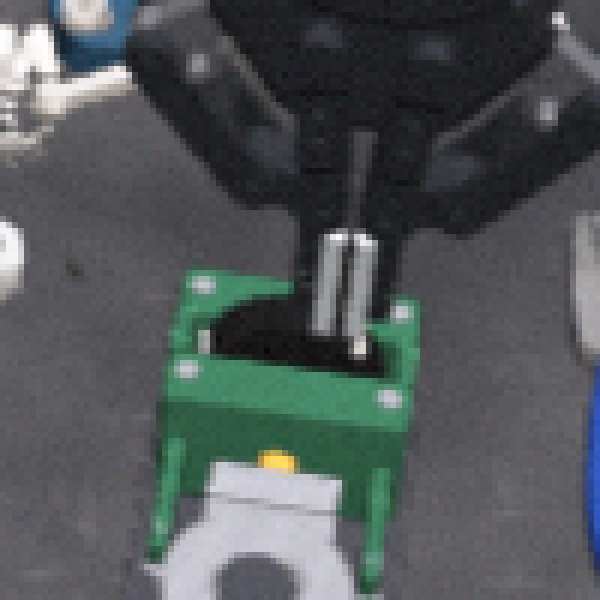

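Call:
{"op": "carry_out", "data": {
  "increments": "0 0 0 -0.005 0; 0 0.001 0.010 0 0; 0 0 0.011 0 0; 0 0 0 0.003 0; 0 0 0 0.002 0; 0 0 0 0 0"
}}

```text
time: 17.75
ee_pos: [489.9, 19.6, 47.1]
tcp_rot: [2.46, 1.951, 0.003]
contact_force: [1.5, -1.7, 4.9]
opening: -0.1
```

Call:
{"op": "carry_out", "data": {
  "increments": "0 0 -0.002 0 0; 0 0 -0.003 0 0; 0 0 -0.003 0 0; 0 0 -0.003 0 0; 0 0 -0.003 0 0; 0 0 -0.003 0 0; 0 0 -0.003 0 0; 0 0 -0.001 0 0"
}}

```text
time: 18.42
ee_pos: [466.8, 25.3, 46.8]
tcp_rot: [-2.461, -1.951, 0.0]
contact_force: [0.8, -0.2, 3.7]
opening: -0.1
```

```bash
python3 - <<'E'
from h import *
o=manip.get_obs();print(o['time'],o['ee_pos'],o['tcp_rot'],o['opening'],o['contact_force'])
im=cams.camera('side');cv2.imwrite(f"pics/s15.png",cv2.resize(im[230:330,330:430],(600,600),interpolation=3)[:,:,::-1])
E
```

```text
18.4167 [466.84733645  25.25175965  46.78302062] [-2.46112383e+00 -1.95138550e+00  4.45456589e-04] -0.13753900481035355 [ 0.77352247 -0.2430646   3.65863814]
```

View pics/s15.png

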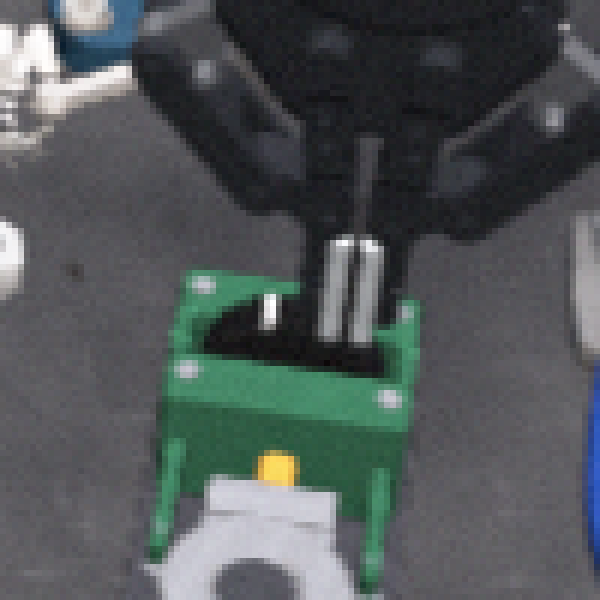

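Call:
{"op": "carry_out", "data": {
  "increments": "0 0 0 -0.005 0; 0 0 0.010 0 0; 0 0 0.011 0 0; 0 0 0 0.003 0; 0 0 0 0.002 0; 0 0 0 0 0"
}}

```text
time: 18.97
ee_pos: [490.0, 19.3, 47.2]
tcp_rot: [2.459, 1.95, 0.002]
contact_force: [1.8, -2.3, 5.5]
opening: 0.0
```

Call:
{"op": "carry_out", "data": {
  "increments": "0 0 -0.002 0 0; 0 0 -0.003 0 0; 0 0 -0.003 0 0; 0 0 -0.003 0 0; 0 0 -0.003 0 0; 0 0 -0.003 0 0; 0 0 -0.003 0 0; 0 0 -0.001 0 0"
}}

```text
time: 19.63
ee_pos: [467.0, 25.0, 46.9]
tcp_rot: [-2.461, -1.952, 0.001]
contact_force: [0.5, -0.3, 4.4]
opening: 0.1
```

```bash
python3 - <<'E'
from h import *
o=manip.get_obs();print(o['time'],o['ee_pos'],o['tcp_rot'],o['opening'],o['contact_force'])
im=cams.camera('side');cv2.imwrite(f"pics/s16.png",cv2.resize(im[230:330,330:430],(600,600),interpolation=3)[:,:,::-1])
E
```

```text
19.6333 [467.01113743  25.045377    46.89543206] [-2.46135001e+00 -1.95172919e+00  5.65828525e-04] 0.13590415001835532 [ 0.50478976 -0.34178048  4.39927139]
```

View pics/s16.png

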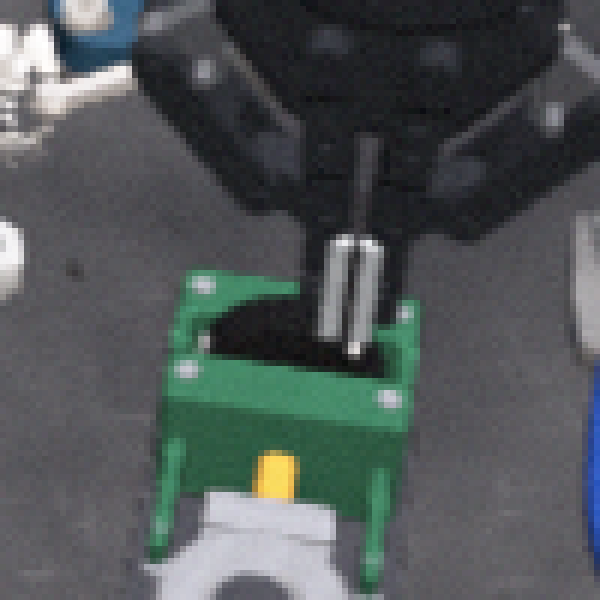

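Call:
{"op": "carry_out", "data": {
  "increments": "0 0 0 -0.005 0; 0 0 0.010 0 0; 0 0 0.011 0 0; 0 0 0 0.003 0; 0 0 0 0.002 0; 0 0 0 0 0"
}}

```text
time: 20.18
ee_pos: [490.0, 19.4, 47.2]
tcp_rot: [2.459, 1.95, 0.002]
contact_force: [1.6, -1.0, 5.1]
opening: 0.2
```

Call:
{"op": "carry_out", "data": {
  "increments": "0 0 -0.002 0 0; 0 0 -0.003 0 0; 0 0 -0.003 0 0; 0 0 -0.003 0 0; 0 0 -0.003 0 0; 0 0 -0.003 0 0; 0 0 -0.003 0 0; 0 0 -0.001 0 0"
}}

```text
time: 20.85
ee_pos: [466.9, 25.3, 46.7]
tcp_rot: [-2.461, -1.951, 0.0]
contact_force: [2.8, 0.2, 4.1]
opening: -0.1
```

```bash
python3 - <<'E'
from h import *
o=manip.get_obs();print(o['time'],o['ee_pos'],o['tcp_rot'],o['opening'],o['contact_force'])
im=cams.camera('side');cv2.imwrite(f"pics/s17.png",cv2.resize(im[250:370,330:430],(500,600),interpolation=3)[:,:,::-1])
E
```

```text
20.85 [466.88086463  25.2998528   46.70410588] [-2.46102818e+00 -1.95144040e+00  3.79178807e-04] -0.09501968324677129 [2.81580221 0.23341562 4.13586135]
```

View pics/s17.png

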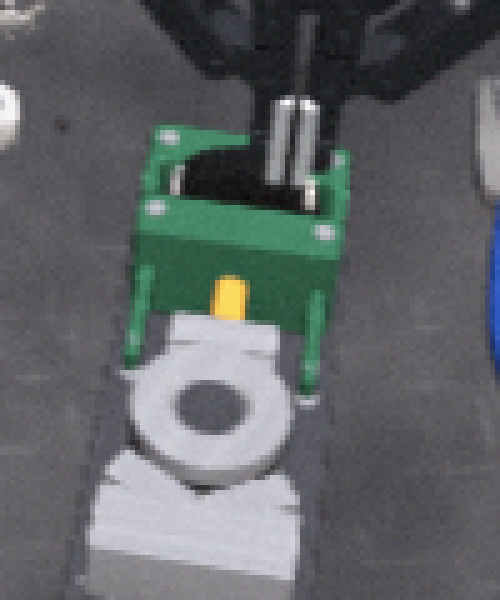

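Call:
{"op": "carry_out", "data": {
  "increments": "0 0 0 -0.005 0; 0 0 0.010 0 0; 0 0 0.011 0 0; 0 0 0 0.003 0; 0 0 0 0.0023 0; 0 0 0 0 0; 0 0 -0.002 0 0; 0 0 -0.002 0 0; 0 0 -0.002 0 0; 0 0 -0.002 0 0; 0 0 -0.002 0 0"
}}

```text
time: 21.82
ee_pos: [480.1, 22.3, 47.4]
tcp_rot: [2.46, 1.95, 0.005]
contact_force: [3.4, -1.3, 5.4]
opening: 0.2
```

Call:
{"op": "carry_out", "data": {
  "increments": "0 0 -0.003 0 0; 0 0 -0.003 0 0; 0 0 -0.003 0 0; 0 0 -0.002 0 0"
}}

```text
time: 22.15
ee_pos: [468.0, 25.2, 46.9]
tcp_rot: [2.461, 1.951, 0.002]
contact_force: [2.0, -0.5, 4.4]
opening: -0.4
```

```bash
python3 - <<'E'
from h import *
o=manip.get_obs();print(o['time'],o['ee_pos'],o['tcp_rot'],o['opening'],o['contact_force'])
im=cams.camera('side');cv2.imwrite(f"pics/s18.png",cv2.resize(im[250:370,330:430],(500,600),interpolation=3)[:,:,::-1])
E
```

```text
22.15 [467.97230208  25.1918805   46.90954821] [2.46148035e+00 1.95143490e+00 1.80081091e-03] -0.3613200933526399 [ 2.00634815 -0.51639543  4.43211645]
```

View pics/s18.png

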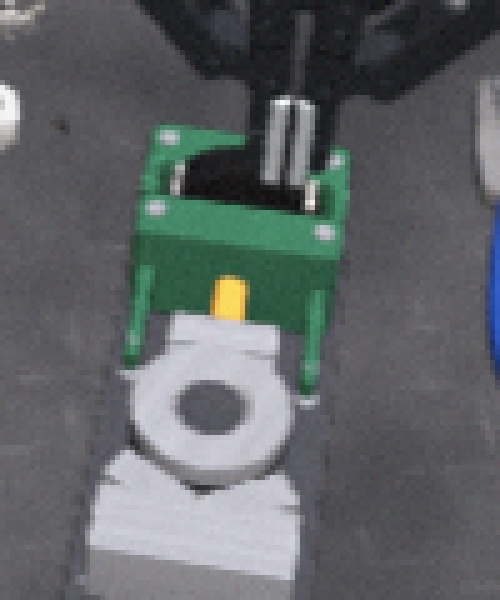

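Call:
{"op": "carry_out", "data": {
  "increments": "0 0 0 -0.005 0; 0 0 0.010 0 0; 0 0 0.011 0 0; 0 0 0 0.003 0; 0 0 0 0.0023 0; 0 0 -0.002 0 0; 0 0 -0.002 0 0; 0 0 -0.002 0 0; 0 0 -0.002 0 0; 0 0 -0.002 0 0"
}}

```text
time: 23.03
ee_pos: [480.9, 22.1, 47.4]
tcp_rot: [2.459, 1.949, 0.006]
contact_force: [4.2, -0.7, 5.8]
opening: 0.1
```

Call:
{"op": "carry_out", "data": {
  "increments": "0 0 -0.002 0 0; 0 0 -0.002 0 0; 0 0 -0.001 0 0; 0 0 0 -0.005 0; 0 0 0 -0.020 0; 0 0 0 -0.040 0; 0 0 0 -0.040 0; 0 -0.03 0 -0.020 0; 0 -0.030 0 0 0; 0 -0.03 0 0 0; 0 0 0 0 0; 0 0 0 0 0"
}}

```text
time: 24.03
ee_pos: [451.0, -64.3, 169.9]
tcp_rot: [-2.462, -1.946, 0.003]
contact_force: [0.4, -0.2, 0.0]
opening: -0.2
```

```bash
python3 - <<'E'
from h import *
o=manip.get_obs();print(o['time'],o['ee_pos'],o['tcp_rot'],o['opening'],o['contact_force'])
im=cams.camera('side');cv2.imwrite(f"pics/s19.png",im[:,:,::-1]);cv2.imwrite(f"pics/s19c.png",cv2.resize(im[250:370,330:430],(500,600),interpolation=3)[:,:,::-1])
im=cams.camera('top');cv2.imwrite(f"pics/t19.png",im[:,:,::-1]);cv2.imwrite(f"pics/t19c.png",cv2.resize(im[245:320,160:285],(800,480),interpolation=3)[:,:,::-1])
E
```

```text
24.0333 [451.00292356 -64.27132491 169.86182253] [-2.46169234 -1.94551273  0.00284334] -0.19154420528047922 [ 0.40163751 -0.17816284  0.00460959]
```

View pics/s19c.png

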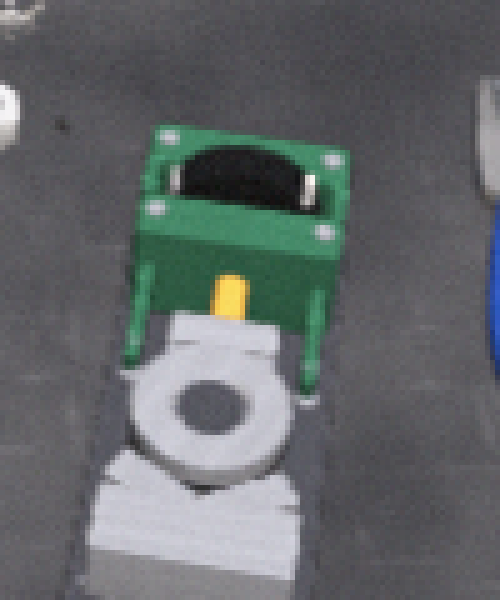

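View pics/s19.png

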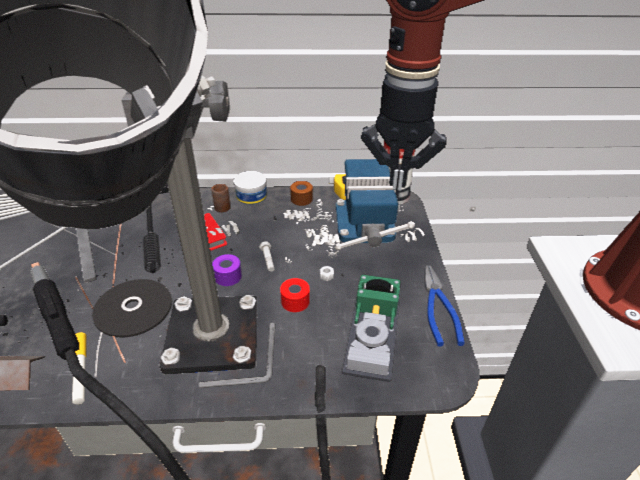

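View pics/t19c.png

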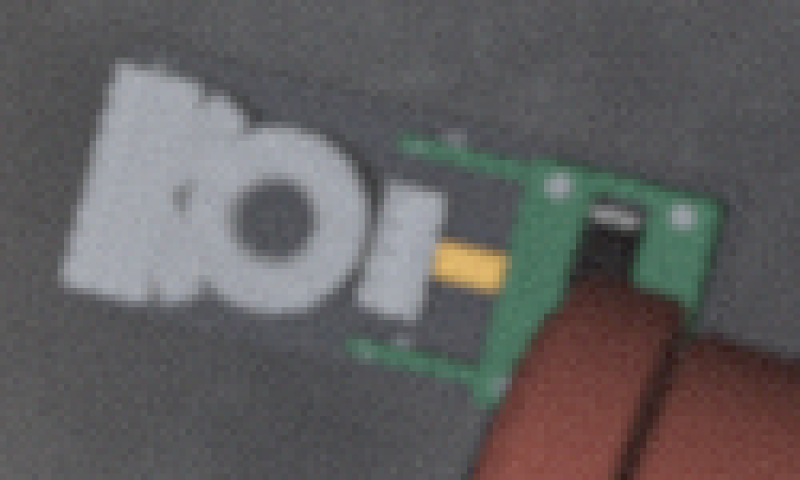

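View pics/t19.png

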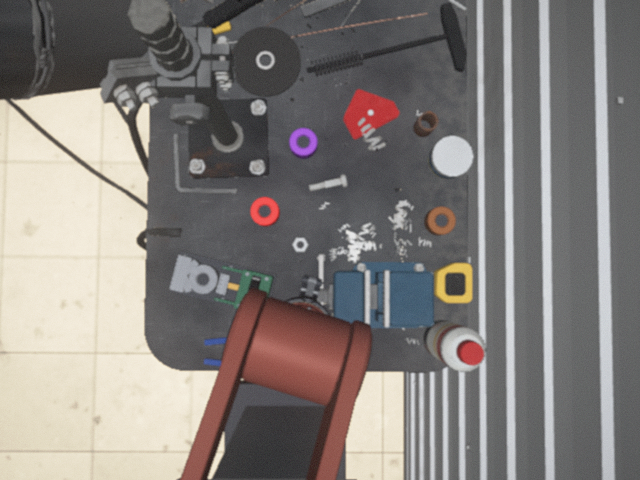

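```bash
python3 -c "
from workcell import manip
o=manip.get_obs();print(o['time'],o['contact_force']);print(manip.job_done())"
```

```text
24.1333 [-0.25590058  0.35573546  0.05403507]
the job is handed in; nothing more can be done
None
```

I stood the steel blank (the grey one with the black band) on the jig bed about 7 mm short of the seat and let go. I then closed the jaw with the wheel alone, in six fingertip strokes, and handed the job in at 24 s of the 64 s allowed. No verdict came back.

**Clamping:** Strokes 1 to 3 moved the jaw steadily, stroke 4 only slightly, and in strokes 5 and 6 the fingertip slipped. The wheel marks and the jaw stood unchanged through strokes 5 and 6, so it had stalled with the blank in the V. In the top view the jaw had travelled about 15 mm, which is what the seated blank calls for.

**Forces:** The highest wheel press I read was 6.4 N. Forces were only read at the end of each move, so a brief higher peak would not have shown.

**Last checks:** The robot was clear of everything with contact force about 0. The bolt, tin, can and look-alikes stood where they had been at the start.

**What disagreed:**
- **Fingertip position:** The shut fingertips stood about 16 mm behind the TCP instead of the stated 19 mm ahead of it. My first grasp closed above the blank without touching it. I found the real heights by camera and touch.
- **Finger opening:** The reading was about 1.5 mm low, 46.5 mm on the 48 mm blank.
- **First placing approach:** It came out about 8 mm off to the side, because I had read the pose before the arm settled. I corrected it before setting the blank down.

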